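Empty the stone tray into the tub

ROBOT

A 6-joint arm with a two-finger parallel gripper is mounted at the origin on the work surface. World frame = base frame: x ahead of the robot, y to its left, z up, the work surface at z = 0. Lengths are in m, angles in rad, forces in N, time in s.
With the tool pointing down it reaches from about 0.325 to 0.9 m from the base axis. Payload 6.1 kg.
Tool frame: the origin (TCP) lies at the very end of the fingers, on their centre line; the grasp point (between the pads) lies 19 mm behind it (grasp_offset is the distance from the TCP to the grasp point, in m); z points along the fingers, y is the line along which they close (so a half turn about z gives the same grasp; the last joint's range is limited). The gripper opens to 85 mm and grips with 20 to 120 N. Pads are 22 mm wide; open, the fingers measure 114 mm over their backs; the gripper's body (76 mm by 85 mm) begins 54 mm behind the grasp point. The pads swing forward as they close: fully open they stand 13 mm farther back than shut.
Start: joints at [-1.367, 0.22, 1.526, -0, 1.395, -0.126], TCP at [0.202, -0.591, 0.231] pointing down, gripper open.
Joint ranges: [-2.98, 2.98], [-0.91, 2.08], [0.09, 2.57], [-1.24, 4.39], [0.2, 2.65], [-2.68, 2.68]. Speed limits (rad/s): [2.57, 2.57, 3.01, 3.14, 3.14, 3.14].

INTERFACE

Orientations are given as a unit quaternion [x, y, z, w].
In Python, from workcell import state, grab_frame, camera_info, hand_in, boxes_of, outline_of, grasp_offset gives the robot as it stands.
- The arm moves only by the tool play_rows, never from a script. Its argument "deltas" is one flat list of numbers, 6 for each row, row after row: the shift along the world's x, y, z in m, then the turn, a rotation vector about the world's x, y, z in rad. In form: [tx, ty, tz, rx, ry, rz, tx, ty, tz, rx, ry, rz, ...]. A call has 1 to 8 rows; each row shifts and turns the commanded pose from where the row before left it; what a row does not reach is not made up. A row lasts 1/10 s, in which the tool goes at most 50 mm and 8.59 degrees, less where a joint would pass 70% of its speed; a pose out of reach is approached as far as the arm can. A call with a gripper value outside its range is refused whole. "gripper" is the opening, from 0 (shut) to 1 (fully open), set as the call begins (left out, the last holds). The fingers move at their own pace and stop on an object; the grip force is fixed at half the most. Time passes only in rows, so rows that do not move let the fingers close. It gives the time, the measured TCP pose, the force, the opening and the grip force at its end, in the units of the state.
- state(): the state, without advancing time (a new reading comes with each control period).
- grab_frame(name): name is "scene" or "side" or "wrist"; returns (picture, depth): 384x512x3 uint8, blue, green, red; 384x512 float32, m along the optical axis (not along the pixel's ray), 0 where there is no reading.
- camera_info(name): a dict with "vertical_fov" (degrees; the focal length in pixels is half the picture's height over the tangent of half this angle, whatever the lens; pixels are square), "cx", "cy" (the principal point, pixels), "pose" (4x4, takes a point from camera to world coordinates). Camera axes: x right, y up, looking along -z (the intrinsics and any distortion apply to the point x, -y, -z); pixel columns grow to the right and rows downward; lengths in m; the calibration is good to about 2 mm. A picture is of the moment at which its call begins: read the wrist's pose just before it. camera_info takes no time and is no camera call; for the wrist camera it gives the pose at the moment of the call.
- hand_in(): hands the job in; it is judged then, once.
Trained networks look in the newest picture that a camera, given by its name, has taken for a name from the list of things; names that differ only in an ending like _2 or _b are one class to them, and where a whole thing is asked for, a point or a joint stands for the part that bears it (a point fixed in the world has none). Each returns a list of dicts, best first, with "confidence" (0 to 1); they miss things now and then, are a little off and sometimes report something else, mostly with a low value. They report only what shows in the picture. A call takes as long as a camera call. They do not tell look-alikes from the thing itself.
- boxes_of(thing, camera): "point" ([x, y, z] in m, in world coordinates, good to about 4 mm: the middle of the surface that is visible of it).
- outline_of(thing, camera): "region" (384x512 bool, what is visible of it).
The state is a dict: "time_s": time; "joint_pos": joint angles; "qvel": joint speeds; "joint_torque": joint torques, N m; "eef_pos": TCP position; "eef_rot": TCP orientation; "ft_force": force on the tool from outside, world axes, zero at the start; "torque": the same for the moment, N m; "grip_width": finger opening in m; "grip_force": force on a finger pad.
Only numpy, scipy, OpenCV 4.12 (cv2) and the standard library are available. Lean on these libraries where they do the work, as an engineer would, in place of code of your own. Each camera call takes 0.05 s, during which the arm holds its last target. There are 200 camera calls.

TASK

Turn both clamps on the white stand anticlockwise to their end stops to free the steel tray, then carry the tray to the white tub and tip it so that all three stones slide over its open lip into the tub, keeping the lip low over the tub and not touching the stones with the gripper. Then set the empty tray back level on the stand, in its place and the same way round, let go, and leave the clamps fully open. Do not push the tub about or disturb the jar, the dish and the green box.

Things in the scene. Friction and masses are not known exactly. Their poses are not given: they have to be found in the camera images.
- stand: White draining stand, fixed: plate 170 (x) x 270 (y) mm with a black rubber pad. Origin on the bench under the centre of the tray's place; spans y -100 to +170 mm; its top, where the tray rests, is 30 mm above the bench. Two clamps stand on it behind the tray. Turned up to 0.25 rad about vertical.
- clamp_a (a joint): Angle (rad) of the stiff captive swing clamp at stand x -50, y +128 mm (0.06 N m of friction). At 0 its steel arm (16 mm wide, 46 mm from the axis, underside 57.5 mm above the bench) points to stand -y, over the tray's rear wall, and holds the tray down. Grows anticlockwise from above to a rigid end stop at 1.5, arm clear of the tray. Starts at 0 to 0.2; stays where left.
- clamp_b (a joint): The same for the clamp at stand x +50, y +128 mm; it also opens anticlockwise, to its end stop at 1.5.
- clamp_a_grip (a point): Point on clamp A's vertical axis, 88.5 mm above the bench, at the height to grip. The black bar grip is 12 mm thick, 46 mm long along the arm (the point's y axis; the arm points to its -y), 68 to 101 mm above the bench. Below it lies the steel arm, top at 67 mm: keep the fingertips above it. Turns with the clamp.
- clamp_b_grip (a point): The same point of clamp B, 100 mm from clamp A.
- tray: Loose polished steel tray, 150 (x) x 180 (y) mm, 0.3 kg; floor 4 mm thick, walls 25 mm high at both sides and the rear (+y); open at its -y end, the lip, facing roughly the tub. Handle: a blue bar across mid-length. Origin: centre of its underside, starting above the stand's origin, axes along the stand's. Stones slide at 15 to 30 degrees of tilt; two abreast may jam until shaken.
- tray_bar (a point): Middle of the tray's blue bar handle, 83 mm above the tray's underside: along tray x, 150 mm long, 12 mm thick (tray y), 26 mm high. The bar's underside is 66 mm above the tray's floor, so stones pass below it. Same axes as the tray.
- tray_lip (a point): Middle of the open edge of the tray's floor: tray y -90 mm, 4 mm above the underside.
- tub: Loose white open plastic tub, 250 (x) x 210 (y) x 90 mm high, walls 5 mm, 0.9 kg. Origin: centre of its underside. Turned up to 0.3 rad about vertical.
- rock_red: The brick-red cut stone (origin: centre of its first underside), a block 60 x 36 x 30 mm with a slightly narrower top, about 0.11 kg, lying loose on the tray.
- rock_sand: The sand-yellow cut stone (origin: centre of its first underside), a block 60 x 36 x 30 mm with a slightly narrower top, about 0.11 kg, lying loose on the tray.
- rock_brown: The dark brown cut stone (origin: centre of its first underside), a block 60 x 36 x 30 mm with a slightly narrower top, about 0.11 kg, lying loose on the tray.
- jar: Bystander: amber jar with a black cap, 56 mm in diameter, 75 mm tall. Origin: centre of its underside.
- dish: Bystander: white bowl, 80 mm across, 30 mm tall. Origin: centre of its underside.
- slide_box: Bystander: green closed box 70 x 100 x 30 mm. Origin: centre of its underside.
Mind the look-alikes: they are no part of the job. Several things have the shape of the tray; the one meant has the colours described above.

How it is judged:
By the outcome, as a careful person would: the job done as asked, in the order asked, and still so for the second after the job is handed in, with the robot touching nothing.
It also fails if it takes over 72 s, if anything falls off the work surface, if the arm or the gripper's body presses on something with over 40 N, if the wrist force passes 120 N, or if a joint passes its speed limit or range.

## Working session

There is one attempt and no reset: what is moved stays moved. The work goes in short steps, Python scripts to look and compute and a tool call to move; the robot and the scene stay as the last step left them, time stands still between calls to the robot, and variables do not carry over. Pictures are saved under pics/ and viewed, at most 10 in all, crops included, and the job is handed in when it is done.

Besides the shell and the picture viewer there is one more tool, called after ">>>" as name(argument=value, ...) on one line, values as JSON. play_rows: Moves the arm, as the interface text tells. Its arguments: {"type":"object","properties":{"deltas":{"type":"array"},"gripper":{"type":"number"}},"required":["deltas"]}

```bash
ls; mkdir -p pics; cat > h.py <<'E'
import numpy as np, cv2
from workcell import *
def cloud(name):
    ci=camera_info(name); im,d=grab_frame(name)
    return im,d,ci
def world(d,ci):
    h,w=d.shape; f=h/2/np.tan(np.radians(ci["vertical_fov"])/2)
    v,u=np.mgrid[:h,:w]
    P=np.stack([(u-ci["cx"])*d/f,-(v-ci["cy"])*d/f,-d,np.ones_like(d)],-1)
    return (P@np.array(ci["pose"]).T)[...,:3]
E
python3 - <<'E'
from h import *
print(state())
for n in ("scene","side"):
    im,d,ci=cloud(n); cv2.imwrite(f"pics/{n}0.png",im); np.savez(f"{n}0.npz",im=im,d=d,W=world(d,ci)); print({k:np.round(v,3) if not isinstance(v,str) else v for k,v in ci.items()})
    for t in ("tray","tub","clamp_a_grip","tray_bar","stand","rock_red","jar","dish","slide_box"):
        print(n,t,[(np.round(b["point"],3).tolist(),round(b["confidence"],2)) for b in boxes_of(t,n)])
E
```

```text
pics
{'time_s': 0.0, 'joint_pos': array([-1.36713223e+00,  2.21249061e-01,  1.52761389e+00,  1.14633283e-05,
        1.39473164e+00, -1.26076384e-01]), 'qvel': array([ 0.00119059,  0.00030028, -0.00014366,  0.00054109,  0.00066895,
        0.00029932]), 'joint_torque': array([-2.04952550e-03, -4.96908617e+01, -3.89392948e+01, -1.05731235e-04,
        1.12545787e-02,  2.36285734e-05]), 'eef_pos': array([ 0.20226144, -0.59071447,  0.23018359]), 'eef_rot': array([ 9.86439332e-01,  1.64123256e-01, -3.31837348e-05, -1.00043026e-03]), 'ft_force': array([ 0.08535727, -0.35264813, -0.14223965]), 'torque': array([-0.01184359, -0.00724364,  0.01501349]), 'grip_force': 0.0, 'grip_width': 0.08522353783032754}
{'vertical_fov': np.float64(46.881), 'cx': np.float64(247.064), 'cy': np.float64(187.385), 'pose': array([[ 0.739, -0.585,  0.333,  0.867],
       [ 0.673,  0.641, -0.369, -0.309],
       [ 0.003,  0.497,  0.868,  1.094],
       [ 0.   ,  0.   ,  0.   ,  1.   ]])}
scene tray [([0.496, 0.151, 0.034], 0.96), ([0.545, 0.527, 0.002], 0.89), ([0.212, 0.325, 0.003], 0.75)]
scene tub [([0.513, -0.
[... 551 characters left out ...]
2 ,  0.238, -0.312,  0.177],
       [-0.393, -0.573,  0.72 ,  0.829],
       [-0.008,  0.785,  0.62 ,  0.703],
       [ 0.   ,  0.   ,  0.   ,  1.   ]])}
side tray [([0.55, 0.543, 0.002], 0.6), ([0.219, 0.339, 0.005], 0.58), ([0.481, 0.165, 0.048], 0.56)]
side tub [([0.516, -0.285, 0.044], 0.74), ([0.559, 0.28, 0.083], 0.32)]
side clamp_a_grip [([0.464, 0.3, 0.08], 0.51)]
side tray_bar [([0.219, 0.34, 0.002], 0.73), ([0.483, 0.164, 0.043], 0.64)]
side stand [([0.483, 0.166, 0.045], 0.35)]
side rock_red [([0.46, 0.236, 0.06], 0.78), ([0.482, 0.162, 0.043], 0.7)]
side jar [([0.711, 0.024, 0.047], 0.55)]
side dish []
side slide_box [([0.515, -0.286, 0.047], 0.7), ([0.768, -0.128, 0.025], 0.62)]
```

View pics/scene0.png

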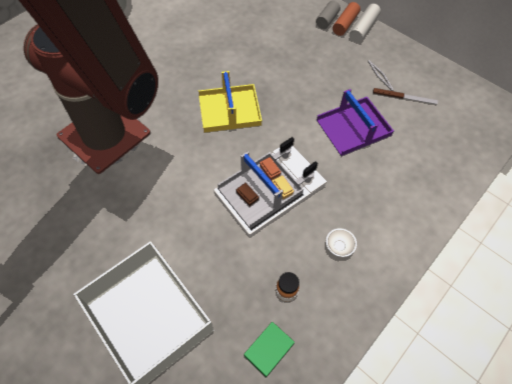

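View pics/side0.png

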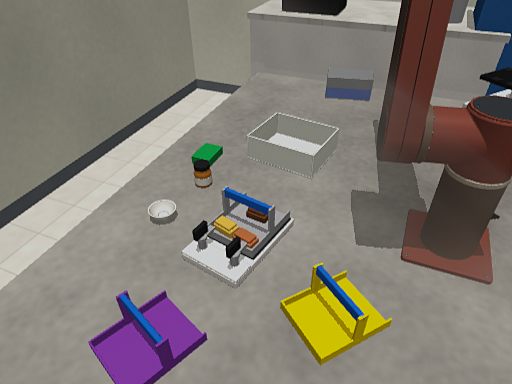

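```bash
cat > m.py <<'E'
from h import *
def rect(p):
    (c,s,a)=cv2.minAreaRect(p[:,:2].astype(np.float32)*1000); return np.round(c,1),np.round(s,1),round(a,1),len(p)
def R(W,m,box):
    x0,x1,y0,y1,z0,z1=box
    return m&(W[...,0]>x0)&(W[...,0]<x1)&(W[...,1]>y0)&(W[...,1]<y1)&(W[...,2]>z0)&(W[...,2]<z1)
E
python3 - <<'E'
from m import *
for n in ("scene","side"):
    z=np.load(n+"0.npz"); im,d,W=z["im"].astype(int),z["d"],z["W"]
    b,g,r=im[...,0],im[...,1],im[...,2]; ok=d>0
    hsv=cv2.cvtColor(z["im"],cv2.COLOR_BGR2HSV).astype(int)
    blue=ok&(b>r+50)&(b>g+30)
    m=R(W,blue,(.35,.65,.0,.4,.118,.14)); print(n,"bar",rect(W[m]),np.median(W[m][:,2]))
    m=R(W,ok&(im.max(-1)<70),(.35,.7,.2,.4,.07,.115))
    k,l=cv2.connectedComponents(m.astype(np.uint8))
    for i in range(1,k):
        p=W[l==i]
        if len(p)>10: 
            t=p[p[:,2]>p[:,2].max()-.006]; print(" clamp",rect(p),rect(t) if len(t)>2 else 0,p[:,2].max().round(4),p.mean(0).round(4))
    m=R(W,ok&(hsv[...,1]<60)&(im.min(-1)>120),(.3,.7,0,.42,.022,.04)); print(" standtop",rect(W[m]))
    m=R(W,ok,(.3,.75,-.5,-.1,.078,.1)); print(" tub rim",rect(W[m]),np.median(W[m][:,2]))
    for nm,h0,h1 in (("red",0,9),("sand",18,30),("brown",0,18)):
        m=R(W,ok&(hsv[...,0]>=h0)&(hsv[...,0]<=h1)&(hsv[...,1]>90)&((hsv[...,2]<110) if nm=="brown" else (hsv[...,2]>110)),(.38,.62,.05,.32,.04,.09)); print(nm,rect(W[m]) if m.sum()>5 else 0)
    m=R(W,ok&(hsv[...,0]<30)&(hsv[...,1]>60),(.62,.8,-.1,.1,.01,.1)); print(" jar",rect(W[m]))
    m=R(W,ok&(hsv[...,0]>45)&(hsv[...,0]<80)&(hsv[...,1]>100),(.6,.9,-.3,.1,.01,.05)); print(" green",rect(W[m]))
E
```

```text
scene bar (array([492.5, 160.2]), array([ 13. , 138.7]), 78.4, 235) 0.12431273701660273
 clamp (array([470.7, 293.2]), array([44.2, 13.2]), 79.9, 117) (array([470.5, 293.2]), array([41. , 11.4]), 81.2, 49) 0.1042 [0.4719 0.2893 0.0922]
 clamp (array([568.7, 271.3]), array([43.6, 12.5]), 82.6, 109) (array([568.8, 273.1]), array([39.9, 11. ]), 85.2, 38) 0.1055 [0.5696 0.2698 0.0933]
 standtop (array([501.3, 194.2]), array([272.1, 169.9]), 78.8, 2427)
 tub rim (array([ 515.8, -274.2]), array([210.1, 252.5]), 81.1, 1228) 0.08832627053672337
red (array([456.4, 180.3]), array([125.6,  68. ]), 75.3, 246)
sand (array([537. , 200.7]), array([33.1, 59.9]), 77.2, 228)
brown (array([507.3, 163.9]), array([117.8, 125.2]), 5.4, 280)
 jar (array([727.1, -11.3]), array([53.9, 29.1]), 22.4, 135)
 green (array([ 782. , -135.8]), array([68.7, 98.9]), 0.1, 1365)
side bar (array([491.9, 162.7]), array([ 13.8, 142.6]), 78.3, 223) 0.1230297712718248
 clamp (array([564.9, 278.7]), array([45.6, 14.3]), 81.6, 187) (array([565.5, 278.1]), array([44.6, 13. ]), 81.7, 68) 0.1017 [0.5625 0.282  0.0888]
 clamp (array([466.3, 298.5]), array([46.2, 11.9]), 80.2, 196) (array([466.7, 297.7]), array([44.8, 10.9]), 79.6, 75) 0.1018 [0.4649 0.3018 0.0895]
 standtop (array([569.7, 179. ]), array([277.1, 318.6]), 78.4, 1900)
 tub rim (array([ 514.7, -271.1]), array([217.1, 252.6]), 81.4, 590) 0.08452602329124509
red 0
sand (array([539.9, 202.9]), array([42.8, 80.5]), 63.3, 304)
brown (array([471.8, 192. ]), array([ 62.5, 128.1]), 5.7, 208)
 jar (array([715.2,  16.3]), array([51.9, 35.3]), 20.8, 140)
 green (array([ 778.8, -131.6]), array([103.7,  75.1]), 87.6, 380)
```

>>> play_rows(deltas=[0.02,0.04,0,0,0,0.051,0.02,0.04,0,0,0,0.051,0.02,0.04,0,0,0,0.051,0.02,0.04,0,0,0,0.051,0.02,0.04,0,0,0,0.051,0.02,0.04,0,0,0,0.051,0.02,0.04,0,0,0,0.051,0.02,0.04,0,0,0,0.051], gripper=0.7)

```text
time_s: 1.8
eef_pos: [0.3629, -0.2697, 0.2316]
eef_rot: [0.932, 0.361, 0.0, 0.0]
ft_force: [0.5, -1.0, 0.4]
grip_width: 0.0597
grip_force: 0.0
```

>>> play_rows(deltas=[0.02,0.04,0,0,0,0.051,0.02,0.04,0,0,0,0.051,0.02,0.04,0,0,0,0.051,0.005,0.044,0,0,0,0.051,0.005,0.044,0,0,0,0.051,0.005,0.044,0,0,0,0.051,0.005,0.044,0,0,0,0.051,0.005,0.044,0,0,0,0.051])

```text
time_s: 2.6
eef_pos: [0.4474, 0.0705, 0.2317]
eef_rot: [0.84, 0.543, 0.0, 0.0]
ft_force: [0.9, -0.5, -0.4]
grip_width: 0.0599
grip_force: 0.0
```

>>> play_rows(deltas=[0.005,0.044,0,0,0,0.051,0.005,0.044,0,0,0,0.051,0.005,0.044,0,0,0,0.051,0.004,0.03,0,0,0,0.051,0.003,0.02,0,0,0,0.051,0,0,0,0,0,0,0,0,0,0,0,0])

```text
time_s: 3.3
eef_pos: [0.4692, 0.2506, 0.2311]
eef_rot: [0.765, 0.645, -0.0, 0.0]
ft_force: [0.7, -1.0, -0.3]
grip_width: 0.0602
grip_force: 0.0
```

```bash
cat >> h.py <<'E'
from scipy.spatial.transform import Rotation as Ro
def st():
    s=state(); M=Ro.from_quat(s["eef_rot"]).as_matrix()
    print(round(s["time_s"],2),"tcp",s["eef_pos"].round(4),"yaw_y",np.arctan2(M[1,1],M[0,1]).round(4),"z",M[:,2].round(3),"F",np.round(s["ft_force"],1),"T",np.round(s["torque"],2),"w",round(s["grip_width"],4),s["grip_force"],"q",s["joint_pos"].round(2))
E
python3 -c "
from h import *
st()
im,d,ci=cloud('wrist'); cv2.imwrite('pics/w1.png',im); W=world(d,ci)
from m import *
m=R(W,(d>0)&(im.max(-1)<70),(.35,.7,.2,.4,.09,.115))
k,l=cv2.connectedComponents(m.astype(np.uint8))
for i in range(1,k):
    p=W[l==i]
    if len(p)>30: print(rect(p),p.mean(0).round(4))
"
```

```text
3.3 tcp [0.4692 0.2506 0.2311] yaw_y -0.1699 z [-0.    -0.001 -1.   ] F [ 0.7 -1.  -0.3] T [-0.01  0.    0.  ] w 0.0602 0.0 q [ 0.34 -0.    1.77 -0.    1.38  0.51]
(array([468.3, 296.1]), array([45.2, 11. ]), 80.1, 620) [0.4688 0.2972 0.1008]
(array([565.3, 276.8]), array([45.4, 11.7]), 81.5, 761) [0.5642 0.2778 0.0997]
```

>>> play_rows(deltas=[-0.001,0.023,-0.02,0,0,0,0,0.0225,-0.03,0,0,0,0,0,-0.035,0,0,0,0,0,-0.035,0,0,0,0,0,-0.025,0,0,0,0,0,-0.013,0,0,0,0,0,0,0,0,0])

```text
time_s: 4.05
eef_pos: [0.4673, 0.2946, 0.0716]
eef_rot: [0.765, 0.644, -0.002, -0.0]
ft_force: [-0.5, 0.3, 0.7]
grip_width: 0.0598
grip_force: 0.0
```

>>> play_rows(deltas=[0,0,0,0,0,0,0,0,0,0,0,0,0,0,0,0,0,0,0,0,0,0,0,0,0,0,0,0,0,0,0,0,0,0,0,0], gripper=0)

```text
time_s: 4.65
eef_pos: [0.4689, 0.2967, 0.0752]
eef_rot: [0.765, 0.645, 0.001, 0.0]
ft_force: [-3.5, -1.3, 5.7]
grip_width: 0.0108
grip_force: 59.2
```

>>> play_rows(deltas=[0,0,0.002,0,0,0.05,0,0,0,0,0,0.12,0,0,0,0,0,0.13,0,0,0,0,0,0.13,0,0,0,0,0,0.13,0,0,0,0,0,0.13,0,0,0,0,0,0.13,0,0,0,0,0,0.13])

```text
time_s: 5.45
eef_pos: [0.4681, 0.2966, 0.0752]
eef_rot: [0.383, 0.924, 0.0, -0.0]
ft_force: [0.2, 1.8, -4.7]
grip_width: 0.0114
grip_force: 60.5
```

>>> play_rows(deltas=[0,0,0,0,0,0.13,0,0,0,0,0,0.12,0,0,0,0,0,0.1,0,0,0,0,0,0.08,0,0,0,0,0,0.04,0,0,0,0,0,0.02,0,0,0,0,0,0,0,0,0,0,0,0])

```text
time_s: 6.25
eef_pos: [0.468, 0.2963, 0.0752]
eef_rot: [0.15, 0.989, -0.0, -0.0]
ft_force: [-0.4, 0.7, -4.3]
grip_width: 0.0108
grip_force: 60.7
```

```bash
python3 -c "
from h import *
st()"
```

```text
6.25 tcp [0.468  0.2963 0.0752] yaw_y 1.2693 z [-0.001  0.    -1.   ] F [-0.4  0.7 -4.3] T [0.28 0.36 0.03] w 0.0108 60.70830702781677 q [ 0.42  0.22  1.84  0.    1.08 -0.85]
```

>>> play_rows(deltas=[0,0,0,0,0,0.02,0,0,0,0,0,0.02,0,0,0,0,0,0.02,0,0,0,0,0,0])

```text
time_s: 6.65
eef_pos: [0.468, 0.2963, 0.0752]
eef_rot: [0.121, 0.993, 0.0, -0.001]
ft_force: [-3.9, 1.3, -2.1]
grip_width: 0.0105
grip_force: 63.8
```

```bash
python3 -c "
from h import *
st()"
```

```text
6.65 tcp [0.468  0.2963 0.0752] yaw_y 1.3292 z [-0.001  0.    -1.   ] F [-3.9  1.3 -2.1] T [ 0.26  0.74 -1.  ] w 0.0105 63.78926753997803 q [ 0.42  0.22  1.84  0.    1.08 -0.91]
```

>>> play_rows(deltas=[0,0,0,0,0,0,0,0,0,0,0,0,0,0,0,0,0,0,0,0,0.03,0,0,0,0,0,0.04,0,0,-0.12,0.02,-0.004,0,0,0,-0.13,0.03,-0.006,0,0,0,-0.14,0.03,-0.006,0,0,0,-0.14], gripper=0.7)

```text
time_s: 7.45
eef_pos: [0.55, 0.2803, 0.1467]
eef_rot: [0.378, 0.926, 0.001, 0.001]
ft_force: [-0.4, 0.1, 0.3]
grip_width: 0.0596
grip_force: 0.0
```

>>> play_rows(deltas=[0.018,-0.004,0,0,0,-0.14,0,0,0,0,0,-0.14,0,0,0,0,0,-0.14,0,0,0,0,0,-0.14,0,0,0,0,0,-0.14,0,0,0,0,0,-0.14,0,0,0,0,0,-0.096,0,0,0,0,0,0])

```text
time_s: 8.25
eef_pos: [0.5669, 0.2761, 0.1457]
eef_rot: [0.754, 0.657, 0.0, 0.0]
ft_force: [-0.1, 0.4, 0.7]
grip_width: 0.0595
grip_force: 0.0
```

```bash
python3 -c "
from m import *
from h import *
st()
im,d,ci=cloud('scene'); W=world(d,ci)
st()
m=R(W,(d>0)&(im.max(-1)<70),(.4,.65,.2,.36,.09,.11))
cv2.imwrite('pics/s2.png',im)
k,l=cv2.connectedComponents(m.astype(np.uint8))
for i in range(1,k):
    p=W[l==i]
    if len(p)>10: print(rect(p),p.mean(0).round(4))
"
```

```text
8.25 tcp [0.5669 0.2761 0.1457] yaw_y -0.1365 z [ 0.001 -0.    -1.   ] F [-0.1  0.4  0.7] T [-0.01  0.   -0.02] w 0.0595 0.0 q [ 0.33  0.3   1.59 -0.    1.25  0.47]
8.3 tcp [0.5668 0.2762 0.1456] yaw_y -0.1336 z [ 0.001 -0.    -1.   ] F [-0.8  0.2  0.6] T [ 0.02  0.03 -0.03] w 0.0598 0.0 q [ 0.33  0.3   1.59 -0.    1.25  0.46]
(array([470.2, 293.1]), array([ 9.1, 45.2]), 73.8, 60) [0.4705 0.292  0.0983]
(array([568.5, 273.7]), array([43.2, 11.7]), 81.7, 75) [0.5694 0.2715 0.0992]
```

>>> play_rows(deltas=[-0.0005,0.0005,-0.03,0,0,0,0,0,-0.03,0,0,0,0,0,-0.011,0,0,0,0,0,0,0,0,0])

```text
time_s: 8.7
eef_pos: [0.5643, 0.2761, 0.0721]
eef_rot: [0.753, 0.658, -0.002, -0.001]
ft_force: [0.2, 0.0, 0.0]
grip_width: 0.0596
grip_force: 0.0
```

>>> play_rows(deltas=[0,0,0,0,0,0,0,0,0,0,0,0,0,0,0,0,0,0,0,0,0,0,0,0,0,0,0,0,0,0,0,0,0,0,0,0], gripper=0)

```text
time_s: 9.3
eef_pos: [0.5668, 0.2771, 0.0761]
eef_rot: [0.753, 0.658, 0.001, 0.0]
ft_force: [-1.9, 0.6, 5.9]
grip_width: 0.0112
grip_force: 59.2
```

>>> play_rows(deltas=[0,0,0,0,0,0.05,0,0,0,0,0,0.12,0,0,0,0,0,0.13,0,0,0,0,0,0.13,0,0,0,0,0,0.13,0,0,0,0,0,0.13,0,0,0,0,0,0.13,0,0,0,0,0,0.13])

```text
time_s: 10.1
eef_pos: [0.5662, 0.2769, 0.0761]
eef_rot: [0.367, 0.93, 0.0, 0.0]
ft_force: [-3.1, -2.3, 8.8]
grip_width: 0.0102
grip_force: 59.8
```

>>> play_rows(deltas=[0,0,0,0,0,0.13,0,0,0,0,0,0.12,0,0,0,0,0,0.1,0,0,0,0,0,0.08,0,0,0,0,0,0.04,0,0,0,0,0,0.02,0,0,0,0,0,0,0,0,0,0,0,0])

```text
time_s: 10.9
eef_pos: [0.566, 0.2766, 0.0761]
eef_rot: [0.133, 0.991, -0.0, 0.0]
ft_force: [-4.7, -1.8, 9.7]
grip_width: 0.0109
grip_force: 59.8
```

```bash
python3 -c "
from h import *
st()"
```

```text
10.9 tcp [0.566  0.2766 0.0761] yaw_y 1.3044 z [ 0. -0. -1.] F [-4.7 -1.8  9.7] T [-0.34  0.83  0.09] w 0.0109 59.80113923549652 q [ 0.33  0.38  1.63 -0.    1.13 -0.97]
```

>>> play_rows(deltas=[0,0,0,0,0,0.015,0,0,0,0,0,0.015,0,0,0,0,0,0])

```text
time_s: 11.2
eef_pos: [0.5661, 0.2766, 0.0761]
eef_rot: [0.119, 0.993, 0.0, 0.0]
ft_force: [-3.8, -2.3, 9.7]
grip_width: 0.0111
grip_force: 63.7
```

```bash
python3 -c "
from h import *
st()"
```

```text
11.2 tcp [0.5661 0.2766 0.0761] yaw_y 1.3325 z [ 0.  0. -1.] F [-3.8 -2.3  9.7] T [-0.39  0.82 -0.97] w 0.0111 63.66636514663696 q [ 0.33  0.38  1.63  0.    1.13 -1.  ]
```

>>> play_rows(deltas=[0,0,0,0,0,0,0,0,0,0,0,0,0,0,0,0,0,0,0,0,0.04,0,0,0,0,0,0.045,0,0,0.01,-0.02,-0.03,0.005,0,0,0.01,-0.03,-0.045,0,0,0,0.01,-0.024,-0.041,0,0,0,0.01], gripper=0.7)

```text
time_s: 12.0
eef_pos: [0.4933, 0.1634, 0.1646]
eef_rot: [0.097, 0.995, 0.0, 0.001]
ft_force: [-0.6, -1.3, 0.8]
grip_width: 0.06
grip_force: 0.0
```

>>> play_rows(deltas=[0,0,0,0,0,0,0,0,0,0,0,0])

```text
time_s: 12.2
eef_pos: [0.4941, 0.1635, 0.1645]
eef_rot: [0.099, 0.995, 0.0, 0.0]
ft_force: [-0.4, 0.2, 0.5]
grip_width: 0.0597
grip_force: 0.0
```

```bash
python3 -c "
from m import *
from h import *
st()
im,d,ci=cloud('wrist'); W=world(d,ci)
cv2.imwrite('pics/w3.png',im)
b,g,r=[im[...,i].astype(int) for i in range(3)]
m=R(W,(d>0)&(b>r+50)&(b>g+30),(.35,.65,.05,.3,.118,.14)); print(rect(W[m]))
m=R(W,(d>0)&(im.max(-1)<70),(.4,.65,.24,.33,.09,.11))
k,l=cv2.connectedComponents(m.astype(np.uint8))
for i in range(1,k):
    p=W[l==i]
    if len(p)>10: print(rect(p),p.mean(0).round(4))
"
```

```text
12.2 tcp [0.4941 0.1635 0.1645] yaw_y 1.3723 z [ 0.001  0.    -1.   ] F [-0.4  0.2  0.5] T [-0.01 -0.   -0.01] w 0.0597 0.0 q [ 0.17  0.03  1.87  0.    1.25 -1.2 ]
(array([492. , 160.8]), array([ 11.3, 143.8]), 78.5, 3447)
(array([467.7, 295.1]), array([13.1, 44.8]), 74.5, 1569) [0.4664 0.2938 0.099 ]
(array([564.5, 275.9]), array([12.5, 44.8]), 75.8, 1097) [0.5623 0.2747 0.0987]
```

View pics/w3.png

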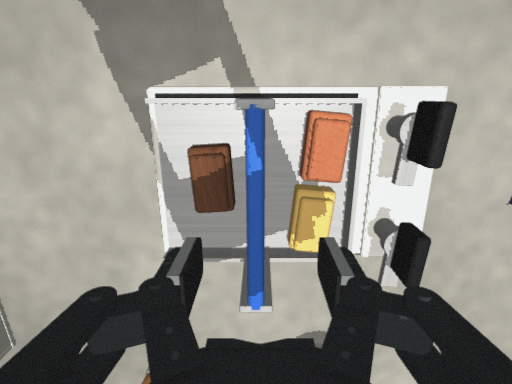

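>>> play_rows(deltas=[-0.002,-0.0025,-0.025,0,0,0,0,0,-0.03,0,0,0,0,0,-0.0125,0,0,0,0,0,0,0,0,0,0,0,0,0,0,0])

```text
time_s: 12.75
eef_pos: [0.493, 0.1622, 0.0974]
eef_rot: [0.098, 0.995, 0.0, 0.0]
ft_force: [0.3, -0.1, -0.6]
grip_width: 0.0599
grip_force: 0.0
```

>>> play_rows(deltas=[0,0,0,0,0,0,0,0,0,0,0,0,0,0,0,0,0,0,0,0,0,0,0,0,0,0,0,0,0,0,0,0,0,0,0,0], gripper=0)

```text
time_s: 13.35
eef_pos: [0.4929, 0.1615, 0.0979]
eef_rot: [0.098, 0.995, 0.0, 0.001]
ft_force: [-1.1, -1.6, 6.4]
grip_width: 0.0106
grip_force: 60.1
```

```bash
python3 -c "
from h import *
st()"
```

```text
13.35 tcp [0.4929 0.1615 0.0979] yaw_y 1.374 z [ 0.002 -0.    -1.   ] F [-1.1 -1.6  6.4] T [-0.27  0.14  0.02] w 0.0106 60.07643938064575 q [ 0.16  0.11  1.92 -0.    1.11 -1.21]
```

>>> play_rows(deltas=[0,0,0.004,0,0,0,0,0,0.012,0,0,0,0,0,0.022,0,0,0,0,0,0.027,0,0,0,0,0,0.022,0,0,0,0,0,0.012,0,0,0,0,0,0.004,0,0,0,0,0,0,0,0,0])

```text
time_s: 14.15
eef_pos: [0.4919, 0.1615, 0.1996]
eef_rot: [0.098, 0.995, -0.0, -0.0]
ft_force: [1.1, -0.4, -6.1]
grip_width: 0.011
grip_force: 58.8
```

```bash
python3 -c "
from h import *
st()
im,d,ci=cloud('side'); cv2.imwrite('pics/side4.png',im)"
```

```text
14.15 tcp [0.4919 0.1615 0.1996] yaw_y 1.374 z [-0. -0. -1.] F [ 1.1 -0.4 -6.1] T [-0.03 -0.05 -0.02] w 0.011 58.76336932182312 q [ 0.16 -0.01  1.84 -0.    1.32 -1.21]
```

View pics/side4.png

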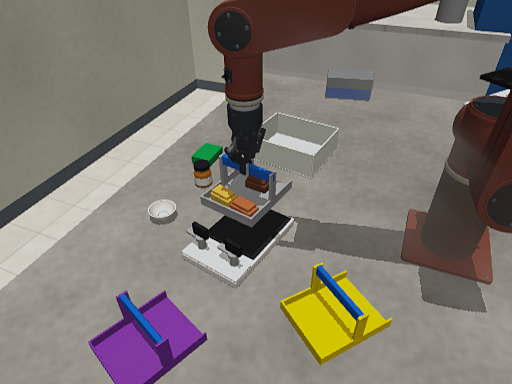

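The tray is lifted (about pixel 247,190), level, with the three stones still on it; both clamps are open at (200,230) and (233,248). Carrying it to the tub.

>>> play_rows(deltas=[0.0015,-0.01,0,0,0,0,0.003,-0.02,0,0,0,0,0.0045,-0.03,0,0,0,0,0.005,-0.035,0,0,0,0,0.006,-0.04,0,0,0,0,0.006,-0.04,0,0,0,0,0.005,-0.035,0,0,0,0,0.0045,-0.03,0,0,0,0])

```text
time_s: 15.0
eef_pos: [0.5268, -0.081, 0.1985]
eef_rot: [0.099, 0.995, -0.0, -0.001]
ft_force: [0.6, 0.6, -6.9]
grip_width: 0.011
grip_force: 58.9
```

>>> play_rows(deltas=[0.004,-0.025,0,0,0,0,0.003,-0.02,0,0,0,0,0.002,-0.012,0,0,0,0,0.001,-0.006,0,0,0,0,0.0005,-0.003,0,0,0,0,0,0,0,0,0,0])

```text
time_s: 15.6
eef_pos: [0.538, -0.144, 0.1995]
eef_rot: [0.098, 0.995, 0.0, -0.0]
ft_force: [-0.5, -0.1, -6.5]
grip_width: 0.0111
grip_force: 58.9
```

```bash
python3 - <<'E'
from h import *
st()
s=state(); p=s["eef_pos"]; yw=-0.197; u=np.array([np.cos(yw),np.sin(yw),0]); v=np.array([-u[1],u[0],0])
lip=p-.09*v-.064*np.array([0,0,1]); print("lip",lip)
prev=p; 
L0=lip[2]
th=0
for k in range(1,13):
    th=k*.07
    lz=max(.098,L0-.006*k) 
    q=np.array([.521,-.233,lz])+ (lip-np.array([.521,-.233,L0]))*0 + v*(.09*np.cos(th)-.064*np.sin(th))+np.array([0,0,.09*np.sin(th)+.064*np.cos(th)])
    print(k,th,q.round(4),(q-prev).round(4),(u*.07).round(4)); prev=q
E
```

```text
15.6 tcp [ 0.538  -0.144   0.1995] yaw_y 1.3743 z [-0.001  0.    -1.   ] F [-0.5 -0.1 -6.5] T [-0.07  0.05  0.01] w 0.0111 58.8761043548584 q [-0.4   0.08  1.74  0.    1.32 -1.78]
lip [ 0.52039957 -0.23228926  0.13547908]
1 0.07 [ 0.5377 -0.1493  0.1996] [-0.0003 -0.0053  0.0001] [ 0.0686 -0.0137  0.    ]
2 0.14 [ 0.5367 -0.1544  0.1994] [-0.001  -0.005  -0.0002] [ 0.0686 -0.0137  0.    ]
3 0.21000000000000002 [ 0.5356 -0.1598  0.1988] [-0.0011 -0.0054 -0.0006] [ 0.0686 -0.0137  0.    ]
4 0.28 [ 0.5345 -0.1655  0.1979] [-0.0011 -0.0058 -0.001 ] [ 0.0686 -0.0137  0.    ]
5 0.35000000000000003 [ 0.5333 -0.1716  0.1965] [-0.0012 -0.0061 -0.0014] [ 0.0686 -0.0137  0.    ]
6 0.42000000000000004 [ 0.532  -0.178   0.1946] [-0.0013 -0.0064 -0.0018] [ 0.0686 -0.0137  0.    ]
7 0.49000000000000005 [ 0.5306 -0.1847  0.1968] [-0.0013 -0.0067  0.0022] [ 0.0686 -0.0137  0.    ]
8 0.56 [ 0.5293 -0.1916  0.2   ] [-0.0014 -0.0069  0.0032] [ 0.0686 -0.0137  0.    ]
9 0.6300000000000001 [ 0.5279 -0.1987  0.2027] [-0.0014 -0.0071  0.0027] [ 0.0686 -0.0137  0.    ]
10 0.7000000000000001 [ 0.5264 -0.2059  0.2049] [-0.0015 -0.0073  0.0022] [ 0.0686 -0.0137  0.    ]
11 0.77 [ 0.5249 -0.2133  0.2066] [-0.0015 -0.0074  0.0017] [ 0.0686 -0.0137  0.    ]
12 0.8400000000000001 [ 0.5234 -0.2208  0.2077] [-0.0015 -0.0075  0.0011] [ 0.0686 -0.0137  0.    ]
```

>>> play_rows(deltas=[-0.0005,-0.005,0,0.0686,-0.0137,0,-0.001,-0.005,-0.001,0.0686,-0.0137,0,-0.001,-0.0055,-0.002,0.0686,-0.0137,0,-0.001,-0.006,-0.002,0.0686,-0.0137,0,-0.001,-0.006,-0.002,0.0686,-0.0137,0,-0.0015,-0.0065,0.001,0.0686,-0.0137,0,-0.0015,-0.0065,0.003,0.0686,-0.0137,0])

```text
time_s: 16.3
eef_pos: [0.5307, -0.1845, 0.1968]
eef_rot: [0.094, 0.965, 0.242, 0.024]
ft_force: [-0.7, 0.4, -7.1]
grip_width: 0.0111
grip_force: 59.1
```

```bash
python3 -c "
from h import *
st()
"
```

```text
16.3 tcp [ 0.5307 -0.1845  0.1968] yaw_y 1.3758 z [ 0.092  0.462 -0.882] F [-0.7  0.4 -7.1] T [-0.91  0.19 -0.  ] w 0.0111 59.098613262176514 q [-0.73  0.23  1.66  0.42  1.52 -2.18]
```

>>> play_rows(deltas=[-0.0015,-0.007,0.003,0.0686,-0.0137,0,-0.0015,-0.007,0.003,0.0686,-0.0137,0,-0.0015,-0.0075,0.002,0.0686,-0.0137,0,0,0,0,0,0,0,0,0,0,0,0,0,0,0,0,0,0,0])

```text
time_s: 16.9
eef_pos: [0.5268, -0.2057, 0.2056]
eef_rot: [0.091, 0.935, 0.34, 0.034]
ft_force: [0.6, 0.2, -2.6]
grip_width: 0.0111
grip_force: 59.6
```

```bash
python3 -c "
from h import *
st()
for n in ('side','scene'):
    im,d,ci=cloud(n); cv2.imwrite('pics/%s5.png'%n,im)
a=cv2.imread('pics/side5.png')[60:260,120:380]; b=cv2.imread('pics/scene5.png')[150:384,40:360]
a=cv2.resize(a,(390,300)); b=cv2.resize(b,(410,300)); cv2.imwrite('pics/c5.png',np.hstack([a,b]))"
```

```text
16.9 tcp [ 0.5268 -0.2057  0.2056] yaw_y 1.3766 z [ 0.126  0.63  -0.766] F [ 0.6  0.2 -2.6] T [-0.71  0.12  0.03] w 0.0111 59.6474826335907 q [-0.83  0.34  1.58  0.55  1.67 -2.28]
```

View pics/c5.png

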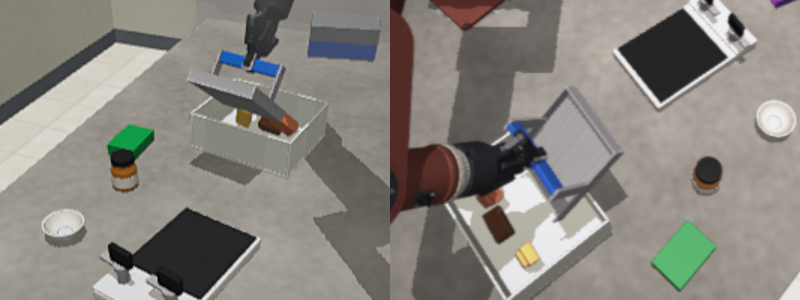

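>>> play_rows(deltas=[0,0,0,0,0,0,0,0,0,0,0,0,0,0,0,0,0,0])

```text
time_s: 17.3
eef_pos: [0.5263, -0.2062, 0.205]
eef_rot: [0.092, 0.935, 0.341, 0.034]
ft_force: [-0.4, 0.6, -3.0]
grip_width: 0.0108
grip_force: 59.6
```

```bash
cat > tubc.py <<'E'
import sys
from m import *
st()
tag=sys.argv[1]; out=[]
for n in ('side','scene'):
    im,d,ci=cloud(n); W=world(d,ci)
    hsv=cv2.cvtColor(im,cv2.COLOR_BGR2HSV).astype(int)
    m=R(W,(d>0)&(hsv[...,0]<30)&(hsv[...,1]>80),(.35,.67,-.42,-.1,-.01,.2))
    k,l=cv2.connectedComponents(m.astype(np.uint8))
    for i in range(1,k):
        p=W[l==i]
        if len(p)>25: print(n,rect(p),p.mean(0).round(3),"z",p[:,2].min().round(3),p[:,2].max().round(3),np.median(im[l==i],0))
    m=R(W,(d>0)&(hsv[...,1]<60),(.3,.75,-.5,-.1,.08,.1)); print(" tub rim",rect(W[m]))
    out.append(im)
a=cv2.resize(out[0][90:190,220:360],(420,300),interpolation=cv2.INTER_CUBIC); b=cv2.resize(out[1][230:384,60:230],(331,300),interpolation=cv2.INTER_CUBIC); cv2.imwrite('pics/%s.png'%tag,np.hstack([a,b]))
E
python3 tubc.py c6
```

```text
17.3 tcp [ 0.5263 -0.2062  0.205 ] yaw_y 1.3748 z [ 0.126  0.631 -0.765] F [-0.4  0.6 -3. ] T [-0.72  0.14 -0.01] w 0.0108 59.64643836021423 q [-0.83  0.34  1.58  0.55  1.67 -2.28]
side (array([ 548.9, -284.3]), array([ 37.9, 154. ]), 17.5, 48) [ 0.56  -0.317  0.038] z 0.012 0.104 [ 54.  100.5 127. ]
side (array([ 468.6, -320.4]), array([101.1,  69.1]), 39.4, 300) [ 0.464 -0.317  0.035] z 0.007 0.066 [33.  51.5 94. ]
 tub rim (array([ 514.7, -273.3]), array([218.6, 253.1]), 81.3, 455)
scene (array([ 478.6, -325. ]), array([101.9,  41.7]), 2.0, 592) [ 0.48  -0.327  0.042] z 0.016 0.069 [29. 40. 66.]
scene (array([ 574.1, -361.8]), array([45. , 51.7]), 81.7, 311) [ 0.58  -0.361  0.055] z 0.002 0.072 [102. 170. 209.]
 tub rim (array([ 516.9, -275. ]), array([209.8, 251.6]), 81.5, 737)
```

View pics/c6.png

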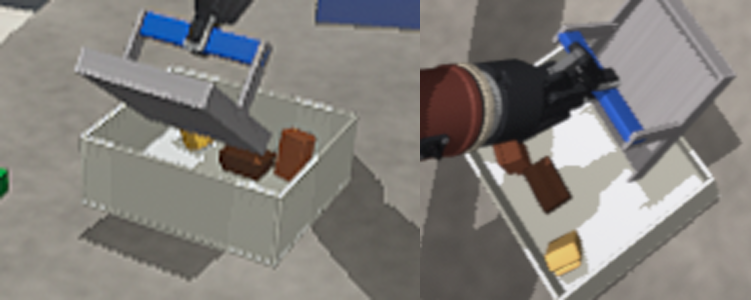

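>>> play_rows(deltas=[0.0015,0.0075,0.005,-0.0686,0.0137,0,0.0015,0.007,0.005,-0.0686,0.0137,0,0.0015,0.007,0.005,-0.0686,0.0137,0,0.0015,0.0065,0.003,-0.0686,0.0137,0,0.0015,0.0065,0.001,-0.0686,0.0137,0,0.001,0.006,0,-0.0686,0.0137,0,0.001,0.006,0,-0.0686,0.0137,0,0.001,0.0055,0,-0.0686,0.0137,0])

```text
time_s: 18.2
eef_pos: [0.5365, -0.1539, 0.2241]
eef_rot: [0.098, 0.993, 0.069, 0.007]
ft_force: [-0.2, -0.6, -2.2]
grip_width: 0.0108
grip_force: 59.6
```

>>> play_rows(deltas=[0.001,0.005,0,-0.0686,0.0137,0,0.0005,0.005,0,-0.0686,0.0137,0,-0.0015,0.01,0,0,0,0,-0.003,0.02,0,0,0,0,-0.006,0.04,0,0,0,0,-0.006,0.04,0,0,0,0,-0.006,0.04,0,0,0,0,-0.006,0.04,0,0,0,0])

```text
time_s: 19.0
eef_pos: [0.5087, 0.0472, 0.2236]
eef_rot: [0.099, 0.995, 0.001, -0.001]
ft_force: [0.6, -0.2, -1.9]
grip_width: 0.011
grip_force: 59.6
```

>>> play_rows(deltas=[-0.006,0.04,0,0,0,0,-0.005,0.035,0,0,0,0,-0.0035,0.022,0,0,0,0,-0.002,0.012,0,0,0,0,-0.0005,0.006,0,0,0,0,0,0,0,0,0,0,0,0,0,0,0,0])

```text
time_s: 19.7
eef_pos: [0.4929, 0.1597, 0.2237]
eef_rot: [0.099, 0.995, -0.0, -0.0]
ft_force: [-0.6, 0.4, -2.3]
grip_width: 0.0111
grip_force: 59.6
```

```bash
python3 -c "
from h import *
st()"
```

```text
19.7 tcp [0.4929 0.1597 0.2237] yaw_y 1.3731 z [-0. -0. -1.] F [-0.6  0.4 -2.3] T [-0.04  0.01 -0.01] w 0.0111 59.60046887397766 q [ 0.16 -0.03  1.81 -0.    1.36 -1.21]
```

>>> play_rows(deltas=[0,0.0015,-0.02,0,0,0,0,0,-0.03,0,0,0,0,0,-0.03,0,0,0,0,0,-0.022,0,0,0,0,0,-0.012,0,0,0,0,0,-0.005,0,0,0,0,0,-0.003,0,0,0,0,0,0,0,0,0])

```text
time_s: 20.5
eef_pos: [0.4934, 0.162, 0.1026]
eef_rot: [0.098, 0.995, 0.0, 0.001]
ft_force: [0.1, -0.1, -3.8]
grip_width: 0.0109
grip_force: 59.5
```

>>> play_rows(deltas=[0,0,-0.002,0,0,0,0,0,-0.002,0,0,0,0,0,0,0,0,0])

```text
time_s: 20.8
eef_pos: [0.4928, 0.1622, 0.098]
eef_rot: [0.098, 0.995, 0.0, 0.0]
ft_force: [0.4, 0.5, -1.9]
grip_width: 0.011
grip_force: 59.5
```

```bash
python3 -c "
from m import *
st()
for n in ('side','scene'):
    im,d,ci=cloud(n); W=world(d,ci); b,g,r=[im[...,i].astype(int) for i in range(3)]
    m=R(W,(d>0)&(b>r+50)&(b>g+30),(.35,.65,.05,.3,.11,.15)); print(rect(W[m]),np.median(W[m][:,2]))
"
```

```text
20.8 tcp [0.4928 0.1622 0.098 ] yaw_y 1.3742 z [ 0.  0. -1.] F [ 0.4  0.5 -1.9] T [-0.04  0.05 -0.01] w 0.011 59.53796625137329 q [ 0.17  0.11  1.92 -0.    1.11 -1.21]
(array([493.7, 179.1]), array([ 45.5, 141.7]), 81.9, 184) 0.12104939978287216
(array([493. , 158.8]), array([ 15. , 140.2]), 79.0, 150) 0.12410859891338849
```

>>> play_rows(deltas=[0,-0.0007,-0.001,0,0,0,0,0,-0.0005,0,0,0,0,0,0,0,0,0])

```text
time_s: 21.2
eef_pos: [0.4928, 0.1621, 0.0979]
eef_rot: [0.098, 0.995, 0.001, 0.0]
ft_force: [-5.7, 1.0, 7.7]
grip_width: 0.0109
grip_force: 61.4
```

>>> play_rows(deltas=[0,0,0,0,0,0,0,0,0,0,0,0,0,0,0,0,0,0,0,0,0,0,0,0], gripper=0.7)

```text
time_s: 21.6
eef_pos: [0.4928, 0.1613, 0.0963]
eef_rot: [0.098, 0.995, -0.0, 0.0]
ft_force: [0.2, 0.6, -1.2]
grip_width: 0.0598
grip_force: 0.0
```

>>> play_rows(deltas=[0,0,0.03,0,0,0,0,0,0.04,0,0,0,0,0,0.04,0,0,0,-0.02,-0.04,0.02,0,0,0,-0.02,-0.04,0.02,0,0,0,-0.02,-0.04,0.02,0,0,0,-0.02,-0.04,0.02,0,0,0,0,0,0,0,0,0])

```text
time_s: 22.4
eef_pos: [0.4126, -0.0027, 0.2896]
eef_rot: [0.101, 0.995, -0.001, 0.003]
ft_force: [1.7, 0.5, 0.5]
grip_width: 0.0596
grip_force: 0.0
```

```bash
python3 - <<'E'
from m import *
st()
out=[]
for n in ('scene','side'):
    im,d,ci=cloud(n); W=world(d,ci); b,g,r=[im[...,i].astype(int) for i in range(3)]
    m=R(W,(d>0)&(b>r+50)&(b>g+30),(.35,.65,.05,.3,.118,.14)); print(n,"bar",rect(W[m]),np.median(W[m][:,2]))
    m=R(W,(d>0)&(im.max(-1)<70),(.4,.65,.24,.33,.09,.11))
    k,l=cv2.connectedComponents(m.astype(np.uint8))
    for i in range(1,k):
        p=W[l==i]
        if len(p)>10: print(rect(p),p.mean(0).round(4))
    hsv=cv2.cvtColor(im,cv2.COLOR_BGR2HSV).astype(int)
    m=R(W,(d>0)&(hsv[...,1]<60),(.3,.75,-.5,-.1,.08,.1)); print(" tub rim",rect(W[m]))
    out.append(cv2.resize(im,(400,300)))
cv2.imwrite('pics/f.png',np.hstack(out))
E
```

```text
22.4 tcp [ 0.4126 -0.0027  0.2896] yaw_y 1.3684 z [ 0.005 -0.003 -1.   ] F [1.7 0.5 0.5] T [ 0.04 -0.   -0.01] w 0.0596 0.0 q [-0.2  -0.35  1.96 -0.    1.53 -1.56]
scene bar (array([492.3, 161.1]), array([ 13.2, 141.1]), 78.3, 235) 0.12482692932027117
(array([470.9, 292.5]), array([ 9.4, 44.1]), 71.6, 63) [0.47   0.2921 0.098 ]
(array([569.2, 273.6]), array([10.7, 41.4]), 72.8, 68) [0.5687 0.2723 0.0983]
 tub rim (array([ 516.3, -274.3]), array([210.6, 251.6]), 81.3, 1153)
side bar (array([492.8, 163.8]), array([ 15.6, 139.7]), 79.1, 218) 0.12304066755166088
(array([564.8, 278.8]), array([11.8, 45.5]), 75.6, 100) [0.5635 0.2806 0.0969]
(array([466.4, 297.8]), array([12.8, 44.6]), 74.8, 110) [0.4656 0.3    0.0971]
 tub rim (array([ 513.8, -271.9]), array([219., 252.]), 81.5, 476)
```

View pics/f.png

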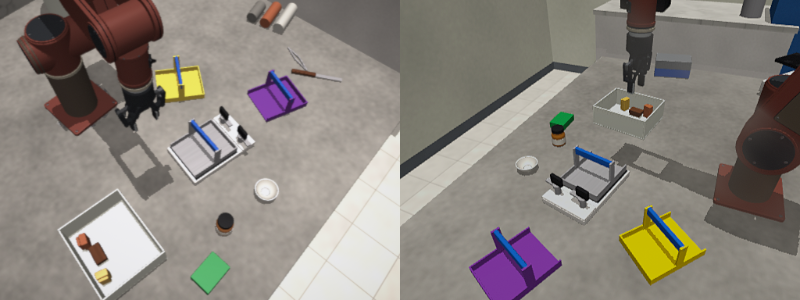

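The tray is back in its place, level and empty, at (205,150). All three stones are in the tub, around (95,255), and both clamps are open.

```bash
python3 -c "
from workcell import *
print(hand_in())"
```

```text
the job is handed in; nothing more can be done
None
```

The job is handed in: both clamps are open at their stops, all three stones are in the tub, and the empty tray is back on the stand and let go; the last pictures show the tub, jar, dish and box undisturbed.

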